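Seat a lens barrel in a V-block and hold it pressed for checking

ROBOT

A 7-joint arm with a two-finger parallel gripper is mounted at the origin on the work surface. World frame = base frame: x ahead of the robot, y to its left, z up, the work surface at z = 0. Lengths are in m, angles in rad, forces in N, time in s.
With the tool pointing down it reaches from about 0.4 to 0.85 m from the base axis. Payload 6.9 kg.
Tool frame: the origin (TCP) lies midway between the tips of the shut fingers; the grasp point (between the pads) lies behind it (ctrl.pinch_z is the z of the grasp point in the tool frame, in m); z points along the fingers, y is the line along which they close (so a half turn about z gives the same grasp; the last joint's range is limited). The gripper opens to 85 mm and grips with 20 to 120 N. Pads are 22 mm wide; open, the fingers measure 114 mm over their backs; the gripper's body (76 mm by 85 mm) begins 54 mm behind the grasp point. The pads swing forward as they close: fully open they stand 13 mm farther back than shut.
Start: joints at [-1.071, 0.507, -0.238, 1.5, 0.126, 1.149, -0.155], TCP at [0.24, 0.577, 0.207] pointing down, gripper open.
Joint ranges: [-3.08, 3.08], [-0.24, 2.05], [-1.43, 1.35], [0, 2.5], [-1.52, 4.66], [0.17, 1.96], [-2.89, 2.89]. Speed limits (rad/s): [2.39, 2.39, 3.14, 3.14, 3.14, 3.14, 3.14].

INTERFACE

Orientations are given as a unit quaternion [w, x, y, z].
In Python, from station import ctrl, get_state, vision, ticket, models gives the robot as it stands. Calls block until the motion is done:
- ctrl.movep(position, orientation): joint-space move of the TCP to a pose.
- ctrl.movel(position, frame=None, max_speed=0.15): straight line of the TCP; frame=None keeps the orientation; max_speed is the mean speed in m/s.
- ctrl.set_joints(angles): joint-space move.
- ctrl.ungrasp() and ctrl.close_gripper(force=None): open the fingers fully, or close them until they stop; force is the grip in N (None keeps the last).
- ctrl.pause(seconds).
- ctrl.ik(position, orientation): joint angles nearest the present ones, or None.
- get_state(): the state.
- vision.grab_frame(name): name is "side" or "top" or "wrist"; returns (picture, depth): 480x640x3 uint8, blue, green, red; 480x640 float32, m along the optical axis (not along the pixel's ray), 0 where there is no reading.
- vision.camera_info(name): a dict with "mtx" (3x3 intrinsics, pixels), "R" (3x3) and "t" (3): a world point X has camera coordinates R X + t; the wrist camera has in their place "hand_eye" (4x4, takes a point from camera to tool coordinates, whose origin is the TCP and whose axes are the flange's). Camera axes: x right, y down, z forward; pixel columns grow to the right and rows downward; lengths in m; the calibration is good to about 2 mm. The wrist camera is an equidistant fisheye: a pixel r from the principal point sees the ray r / f radians off the axis. A picture is of the moment at which its call begins: read the wrist's pose just before it. camera_info takes no time and is no camera call.
A pose or a line that the arm cannot do raises ctrl.Unreachable and nothing moves.
- ticket.close_job(): hands the job in; it is judged then, once.
Trained networks look in the newest picture that a camera, given by its name, has taken for a name from the list of things; names that differ only in an ending like _2 or _b are one class to them, and where a whole thing is asked for, a point or a joint stands for the part that bears it (a point fixed in the world has none). Each returns a list of dicts, best first, with "p" (0 to 1); they miss things now and then, are a little off and sometimes report something else, mostly with a low value. They report only what shows in the picture. A call takes as long as a camera call. They do not tell look-alikes from the thing itself.
- models.recognise(camera, target): "point" ([column, row] in pixels, amid what is visible of it).
- models.masks_of(camera, target): "mask" (480x640 bool, what is visible of it) and "point" ([column, row] in pixels, amid what is visible of it).
The state is a dict: "time": time; "qpos": joint angles; "qd": joint speeds; "tau": joint torques, N m; "tcp_pos": TCP position; "eef_rot": TCP orientation; "contact_force": force on the tool from outside, world axes, zero at the start; "wrist_torque": the same for the moment, N m; "width": finger opening in m; "gripper_force": force on a finger pad.
Only numpy, scipy, OpenCV 4.12 (cv2) and the standard library are available. Lean on these libraries where they do the work, as an engineer would, in place of code of your own. Each camera call takes 0.05 s, during which the arm holds its last target. There are 200 camera calls.

TASK

Slide the loose dark metal V-block along the bench, without lifting it, until it stands completely inside the yellow tape outline in front of the bench illuminator. Then take the black lens barrel off its rest, lay it in the V-groove, along the groove and centred lengthways on the block, and press it down firmly, with a steady push of about 10 N (never more than a hard hand press), so that it bears on both sides of the V. Finish while still holding it pressed there; leave the other things on the bench where they are.

Things in the scene. Friction and masses are not known exactly. Their poses are not given: they have to be found in the camera images.
- vblock: Loose dark hollow aluminium V-block, ~0.75 kg, 100 mm long (x) x 92 wide (y) x 45 tall. Origin: centre of underside, z up. 90 degree V-groove with bright faces along x, mid-top: mouth 40 mm wide, bottom line 25 mm above the underside, flat top 26 mm wide each side. Axis of a seated barrel: 57.5 mm above underside. Starts 110-170 mm from the outline's centre, on its -y side, yawed < 0.2 rad.
- face_left: Bright ground face of the V-groove on the block's +y side, fixed to the block, 45 degree slope, 100 mm long x 28 mm. Origin inside the metal under the middle of the face, at (0, +13.5, 31.5) mm in the block's frame; axes as the block's.
- face_right: Bright ground face of the V-groove on the block's -y side, fixed to the block, mirror image of the other: origin at (0, -13.5, 31.5) mm in the block's frame; axes as the block's.
- spot: Fixed yellow tape outline flat on the bench (no step), inside 130 mm (x) x 122 mm (y), tape 10 mm wide; origin at its centre, z up. Fixed to it beyond its +x end stands a low white illuminator with black lens: x = 158 to 250 mm, 64 mm wide, 88 mm tall. The V-block belongs inside, its x along the outline's x, groove pointing at the illuminator.
- barrel: Loose lens barrel: smooth black cylinder, diameter 46 mm, length 90 mm, ~0.22 kg, silver band near one end, thin blue band near the other, glass in both ends. Origin at its middle on the axis; its x is the cylinder's axis (y, z turn as it rolls; either end may face the illuminator). Starts lying level on its rest, axis 31 mm above the bench.
- rest: Fixed white lens rest: plate 110 mm (x) x 62 (y) x 8 thick, with two low blue rails along x (tops 14 mm above the bench, y = 16.5 to 21.5 mm either side). Origin: centre of underside. The barrel lies along its x, its middle within 8 mm of the centre. The rails lie within the barrel's width, so fingers can go down beside the barrel.
- dish: Bystander, loose: covered clear and red Petri dish, diameter 84 mm, 17 mm high, between the robot and the work. Origin centre of underside.
- jar: Bystander, loose: clear jar with red lid, diameter 48 mm, 75 mm high. Origin centre of underside.
- beaker: Bystander, loose: glass beaker, diameter 68 mm, 85 mm high. Origin centre of underside.
- eyepiece: Bystander, loose: spare black eyepiece standing upright, diameter 34 mm, 58 mm high. Origin centre of underside.
- slidebox: Bystander, loose: blue slide box with white lid, 83 x 35 x 36 mm. Origin centre of underside.
- screwdriver: Bystander, loose: screwdriver about 150 mm long lying near the robot, handle toward its own -x. Origin at the underside.
Mind the look-alikes: they are no part of the job. Several things look just like the vblock: the one meant starts farthest from the robot's base. Several things have the shape of the rest; the one meant has the colours described above.

How it is judged:
By the outcome, as a careful person would: the job done as asked, in the order asked, and still so for the second after the job is handed in, while the arm keeps its last pose, push and grip.
It also fails if it takes over 64 s, if anything falls off the work surface, if the arm or the gripper's body presses on something with over 40 N, if the wrist force passes 120 N, or if a joint passes its speed limit or range.

## Working session

There is one attempt and no reset: what is moved stays moved. The work goes in short steps, each a Python script; the robot and the scene stay as the last script left them, time stands still between calls to the robot, and variables do not carry over. Pictures are saved under pics/ and viewed, at most 10 in all, crops included, and the job is handed in when it is done.

```bash
ls; mkdir -p pics
python3 - <<'E'
from station import ctrl,get_state,vision
import cv2,numpy as np
for n in("top","side"):
    p,d=vision.grab_frame(n); cv2.imwrite(f"pics/{n}0.png",p); np.save(f"{n}_d.npy",d)
    c=vision.camera_info(n); print(n,c)
print(get_state()); print(ctrl.pinch_z)
E
```

```text
pics
top {'mtx': array([[532.13217796,   0.        , 327.97806488],
       [  0.        , 532.13217796, 241.83891271],
       [  0.        ,   0.        ,   1.        ]]), 'R': array([[ 0.02252925, -0.99970319,  0.00927129],
       [-0.98542958, -0.02376946, -0.16841481],
       [ 0.16858519, -0.00534195, -0.98567261]]), 't': array([0.01964077, 0.53838511, 1.13955662])}
side {'mtx': array([[599.79734708,   0.        , 313.76628528],
       [  0.        , 599.79734708, 249.59828067],
       [  0.        ,   0.        ,   1.        ]]), 'R': array([[ 0.9145324 , -0.40444128, -0.00759862],
       [-0.23529131, -0.51657874, -0.82327663],
       [ 0.32904176,  0.75470104, -0.56758951]]), 't': array([-0.46663277,  0.18987182,  1.28116369])}
{'time': 0.1, 'qpos': array([-1.07046757,  0.50823246, -0.23748404,  1.5010255 ,  0.12571964,
        1.14889137, -0.15477905]), 'qd': array([ 5.14514098e-04,  2.38813234e-05, -2.84782448e-04, -3.42311218e-03,
        7.83174423e-04,  9.74401336e-04, -1.42011633e-03]), 'tau': array([-4.14374052e-03, -6.21826744e+01, -2.19428524e+00, -2.50203896e+01,
        1.26205425e-02,  7.87378347e-03, -1.24162807e-05]), 'tcp_pos': array([0.24032057, 0.57643014, 0.20663077]), 'eef_rot': array([-1.19513653e-04,  1.96135309e-01,  9.80576527e-01, -7.75700718e-04]), 'contact_force': array([-0.24715733, -0.17300942, -0.08647932]), 'wrist_torque': array([ 0.01368424,  0.00767802, -0.01004338]), 'gripper_force': 0.0, 'width': 0.08529770989246828}
-0.0187
```

View pics/top0.png

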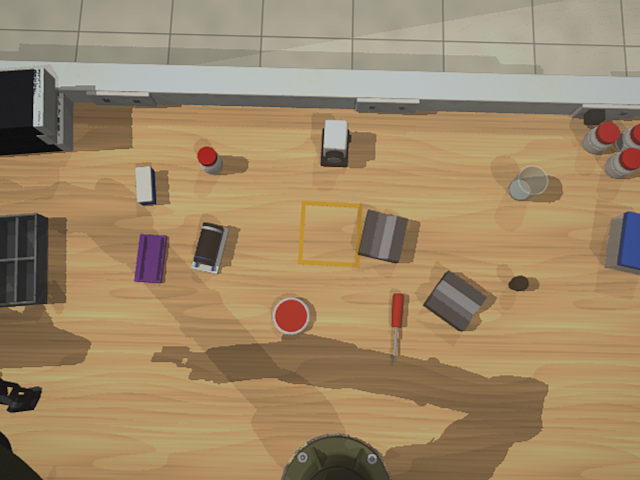

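View pics/side0.png

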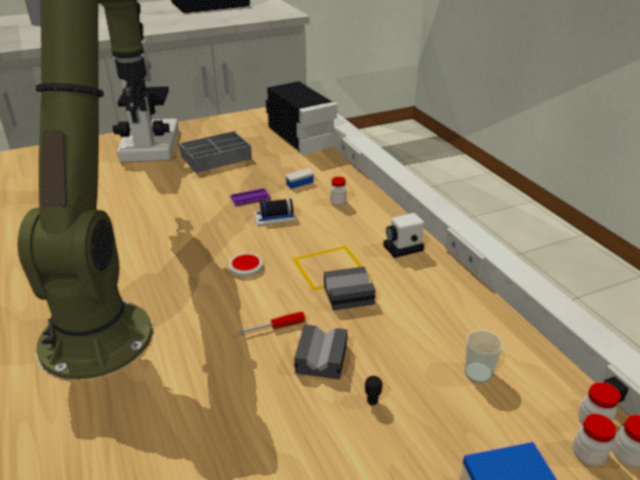

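The top view shows two V-blocks, at (384,236) and (456,301). The first fits the description: it is farther from the base (about (337,493)) and sits on the outline's -y side. Of the rests, the white and blue one at (210,248) carries the barrel, and the purple one at (151,258) is a look-alike. Next I'll measure these and confirm with a crop.

```bash
cat > h.py <<'E'
import numpy as np,cv2
from station import ctrl,get_state,vision,models,ticket
def cloud(n,d):
    c=vision.camera_info(n);K=c["mtx"];v,u=np.mgrid[:480,:640]
    P=np.stack([(u-K[0,2])/K[0,0]*d,(v-K[1,2])/K[1,1]*d,d],-1)
    W=(P-c["t"])@c["R"]; W[d<=0]=np.nan; return W
def onplane(n,px,z):
    c=vision.camera_info(n); r=np.c_[np.asarray(px,float),np.ones(len(px))]@np.linalg.inv(c["mtx"]).T@c["R"]
    o=-c["R"].T@c["t"]; return o+r*((z-o[2])/r[:,2])[:,None]
def rect(xy): 
    (cx,cy),(w,h),a=cv2.minAreaRect((xy*1000).astype(np.float32)); return np.round([cx,cy,w,h,a],1)
E
python3 - <<'E'
from h import *
p=cv2.imread("pics/top0.png");W=cloud("top",np.load("top_d.npy"))
z=W[...,2]
print("bench z",np.nanmedian(z[200:330,300:360]))
def box(c0,c1,r0,r1): m=np.zeros((480,640),bool);m[r0:r1,c0:c1]=1;return m
for nm,b,zl,zh in(("A",(345,420,195,275),.040,.05),("B",(415,500,260,340),.04,.05),("A all",(345,420,195,275),.012,.06),("illum",(312,360,110,175),.08,.095),("barrel",(185,235,215,280),.035,.07),("rest",(185,235,215,280),.004,.012),("purple",(130,172,228,288),.004,.02),
 ("slidebox",(130,160,160,210),.03,.04),("jar",(190,225,140,180),.06,.09),("dish",(265,320,290,340),.012,.02)):
    m=box(*b)&(z>zl)&(z<zh); 
    if m.sum()>5: print(nm,m.sum(),rect(W[m][:,:2]),np.round(np.nanmedian(z[m]),4))
hsv=cv2.cvtColor(p,cv2.COLOR_BGR2HSV)
y=cv2.inRange(hsv,(20,150,120),(32,255,255)).astype(bool)&box(290,370,195,275)
v,u=np.nonzero(y);Y=onplane("top",np.c_[u,v],0);print("yellow",len(v),rect(Y[:,:2]))
# blue / silver pix of barrel
m=models.masks_of("top","barrel")
for k in m[:3]: 
    v,u=np.nonzero(k["mask"]);print("barrel",k["p"],k["point"],len(v))
for k in models.masks_of("top","vblock")[:3]: print("vb",k["p"],k["point"],rect(W[k["mask"]&(z>.04)][:,:2]))
b=cv2.resize(p[190:340,130:500],None,fx=2.1,fy=2.1,interpolation=cv2.INTER_CUBIC);cv2.imwrite("pics/c1.png",b);
E
```

```text
bench z 0.00039749175454037715
A 1187 [557.3 -89.7  92.2 100.6  78.2] 0.0448
B 1276 [ 415.5 -250.5  100.5   92.8   55.4] 0.0444
A all 1892 [557.4 -89.6  92.8 100.6  78.2] 0.0427
illum 702 [767.2  22.8  51.8  85.4  88.2] 0.0878
barrel 817 [529.7 302.6  45.6  91.6  78.4] 0.051
rest 515 [527.4 304.  151.6 113.6   3.2] 0.0071
purple 1393 [498.8 437.  136.8  94.3   3.8] 0.0091
slidebox 537 [664.  457.2  83.5  37.4   7.1] 0.0364
jar 319 [722.3 308.3  41.6  42.3  51.3] 0.0751
dish 923 [374.6 113.   82.   80.5   2. ] 0.0172
yellow 838 [566.   28.2 140.7 149.4  88.3]
vb 0.59 [454.4, 302.4] [ 415.2 -250.2  100.5   92.4   55.2]
vb 0.38 [287.5, 315.8] [0. 0. 0. 0. 0.]
```

View pics/c1.png

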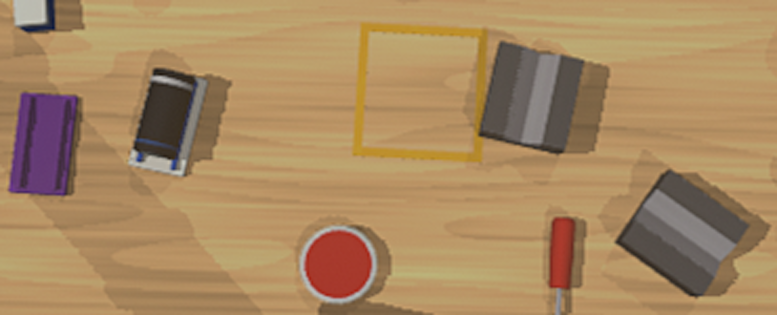

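The crop confirms it: the block touching the outline at (530,97) in the crop is the one meant. The other, at (690,235), is nearer the base. The barrel sits on the white and blue rest at (168,120), and the purple rest is a decoy. I'll push with the open fingers as a two-point pusher.

```bash
cat >> h.py <<'E'
def box(c0,c1,r0,r1): m=np.zeros((480,640),bool);m[r0:r1,c0:c1]=1;return m
def meas(c,r=.085):
    p,d=vision.grab_frame("top");W=cloud("top",d);z=W[...,2]
    m=(z>.040)&(z<.0495)&(np.hypot(W[...,0]-c[0],W[...,1]-c[1])<r)
    return p,W,m,rect(W[m][:,:2])
E
python3 - <<'E'
from h import *
S=(.566,.0282);ps=np.radians(-1.7)
b=off(S,ps,0,-.085);ctrl.movel([*b,.004],max_speed=.1)
ctrl.movel([*b,.25],max_speed=.25)
p,W,m,r=meas(S);print(r,m.sum(),get_state()["time"],get_state()["contact_force"])
cv2.imwrite("pics/t2.png",p)
E
```

```text
[567.7  33.6  90.9 100.8  87.8] 1011 9.425 [ 0.3125682   0.58328436 -0.24342345]
```

View pics/t2.png

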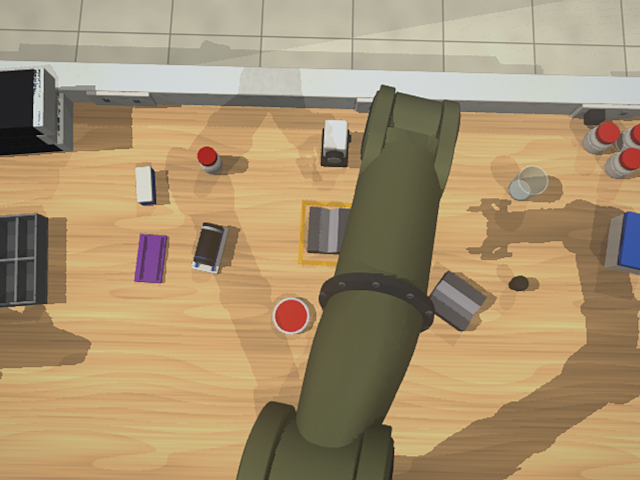

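Part of the view is hidden by the arm, but the block stands inside the tape, which spans about (301..362, 201..266). I'll move over the barrel and measure again with a clear view.

Run:
```python
from h import *
B=(.5297,.3026);pb=np.radians(78.4)
f=bestq([*B,.15],pb);print(f)
for g in(0,1):print(g,ctrl.ik([.567,.033,.1],quat(np.radians(88),g)))
ctrl.movep([*B,.15],quat(pb,f))
p,W,m,r=meas((.566,.03));print("block",r,m.sum())
hsv=cv2.cvtColor(p,cv2.COLOR_BGR2HSV)
y=cv2.inRange(hsv,(20,150,120),(32,255,255)).astype(bool)&box(290,375,190,275)
v,u=np.nonzero(y);print("yellow",rect(onplane("top",np.c_[u,v],0)[:,:2]))
# groove line: lowest z across
q=m*0; c=(r[0]/1e3,r[1]/1e3);
D=W[...,:2]-np.array(c);ph=np.radians(r[4]-90);X=D@[np.cos(ph),np.sin(ph)];Y=D@[-np.sin(ph),np.cos(ph)]
for sgn in(1,-1):
    k=(abs(X)<.045)&(sgn*Y>.004)&(sgn*Y<.017); print(sgn,np.polyfit(Y[k],W[...,2][k],1),k.sum())
b=cv2.resize(p[180:290,280:400],None,fx=4,fy=4);cv2.imwrite("pics/t3.png",b)
w,d=vision.grab_frame("wrist");cv2.imwrite("pics/w3.png",w);print(get_state()["time"],get_state()["tcp_pos"],get_state()["contact_force"])
```

```text
[(np.float64(0.6133315982380837), 0, array([-0.55,  0.53, -0.01,  1.63,  0.01,  0.99,  0.8 ])), (np.float64(2.081413253186273), 1, array([-0.99,  0.63,  0.73,  1.63, -0.47,  1.06, -1.89]))]
0
0 [-0.0826116   0.52323677 -0.02834235  1.80065823  0.01940549  0.81796545
  1.41545761]
1 [-0.52668461  0.61809003  0.68981841  1.80641593 -0.49197045  0.89580188
 -1.21727929]
block [568.   32.8  91.8 100.8  88.4] 1174
yellow [565.9  28.2 141.2 149.3  88.5]
1 [0.98144792 0.02537766] 228
-1 [-0.97431625  0.02571383] 227
10.925 [0.53083278 0.30079514 0.15043778] [-0.29248824  0.05976927 -0.9650007 ]
```

View pics/t3.png

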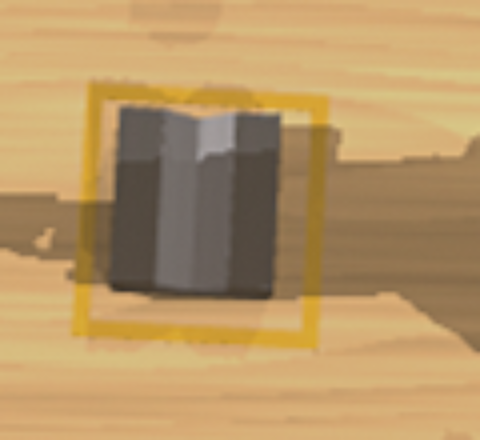

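View pics/w3.png

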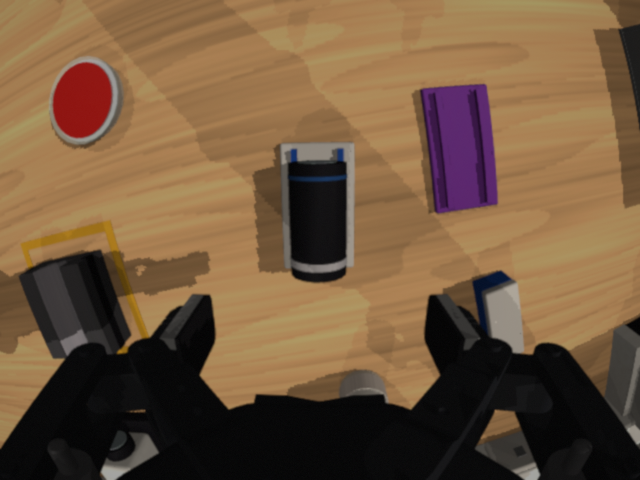

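Block at (0.568, 0.033), yaw -1.6°, with about 10 mm of clearance or more on all sides, so it's inside the outline. The wrist view shows the barrel at (318,220), with the fingers straddling it and nothing in the way. Grasping it now.

Run:
```python
from h import *
B=(.5297,.3026);pb=np.radians(78.4)
ctrl.movel([*B,.06],quat(pb,0),max_speed=.1);ctrl.movel([*B,.0175],max_speed=.04);ctrl.pause(.2)
s=get_state();print(s["tcp_pos"],s["contact_force"])
ctrl.close_gripper(force=50);ctrl.pause(.2)
s=get_state();print(s["time"],s["width"],s["gripper_force"],s["contact_force"],s["tcp_pos"])
ctrl.movel([*B,.16],max_speed=.08);ctrl.pause(.3)
s=get_state();print(s["time"],s["width"],s["gripper_force"],s["contact_force"],s["wrist_torque"])
w,d=vision.grab_frame("wrist");cv2.imwrite("pics/w4.png",w);np.save("w4.npy",d)
p,d=vision.grab_frame("side");cv2.imwrite("pics/s4.png",np.vstack([cv2.resize(p[130:290,160:430],None,fx=1.8,fy=1.8),cv2.resize(w[150:480,80:560],(486,300))]))
```

```text
[0.52981068 0.30266591 0.0177365 ] [0.01874873 0.66002805 0.38355531]
14.1333 0.03371255307902554 43.815293312072754 [-4.02537265 -6.76277242 14.6474612 ] [0.5292972  0.30015577 0.01872047]
16.3667 0.033691823877069225 40.112046003341675 [-0.232662   -1.24782305 -2.04339041] [-0.0078022   0.02304826 -0.00992278]
```

View pics/s4.png

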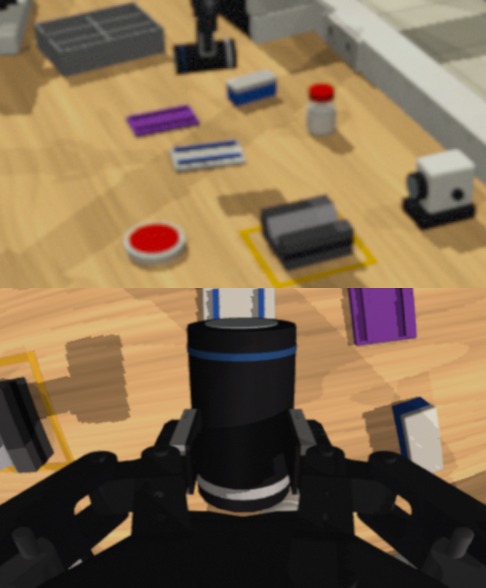

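The rest is empty and the barrel hangs level in the fingers, with its silver end toward the palm side of the picture. The reported width of 33.7 mm is less than the 46 mm diameter, so I'll fit the barrel's pose in the tool frame.

```bash
cat >> h.py <<'E'
from scipy.optimize import least_squares
def fitbarrel(show=True):
    s=get_state();w,d=vision.grab_frame("wrist");c=vision.camera_info("wrist");K=c["mtx"]
    ms=models.masks_of("wrist","barrel");m=ms[0]["mask"]&(d>0)
    m=cv2.erode(m.astype(np.uint8),np.ones((3,3))).astype(bool)
    v,u=np.nonzero(m);x=(u-K[0,2])/K[0,0];y=(v-K[1,2])/K[1,1];th=np.hypot(x,y)
    z=d[m];k=z*np.tan(th)/np.maximum(th,1e-9)
    P=np.c_[x*k,y*k,z,np.ones(len(z))]@c["hand_eye"].T;P=P[:,:3]
    ok=(abs(P[:,1])<.03)&(abs(P[:,0])<.09)&(P[:,2]>-.08)&(P[:,2]<.04);P=P[ok]
    # axis: y=a+b x, z=e+g x ; tool frame
    def res(p):
        dr=np.array([1,p[1],p[3]]);dr/=np.linalg.norm(dr);q=P-[0,p[0],p[2]]
        return np.linalg.norm(np.cross(q,dr),axis=1)-.023
    r=least_squares(res,[0,0,-.013,0],loss="soft_l1",f_scale=.001)
    inl=abs(r.fun)<.003
    print("p",ms[0]["p"],len(P),inl.sum(),"y0,dy,z0,dz",r.x.round(4),"rms",np.std(res(r.x)[inl]),"x range",np.percentile(P[inl][:,0],[0.5,99.5]).round(4),"z min",np.percentile(P[:,2],[1,50]).round(4))
    return P,r.x
E
python3 - <<'E'
from h import *
P,r=fitbarrel();np.save("P.npy",P)
p,d=vision.grab_frame("side");W=cloud("side",d)
s=get_state();t=s["tcp_pos"];print(t,s["eef_rot"])
for k in models.masks_of("side","barrel")[:2]:
    q=W[k["mask"]];q=q[np.linalg.norm(q-t,axis=1)<.1]
    if len(q)<20: continue
    ax=np.radians(-11.6);X=(q[:,:2]-t[:2])@[np.cos(ax),np.sin(ax)]
    Y=(q[:,:2]-t[:2])@[-np.sin(ax),np.cos(ax)]
    print(k["p"],len(q),"zmin/max",np.percentile(q[:,2],[1,5,95,99]).round(4),"X",np.percentile(X,[1,99]).round(4),"Y",np.percentile(Y,[1,99]).round(4))
E
```

```text
p 0.56 18314 17376 y0,dy,z0,dz [ 0.0008 -0.01   -0.0122  0.0036] rms 0.0005563369581320246 x range [-0.0421  0.0461] z min [-0.0362 -0.033 ]
[0.52969118 0.30258764 0.15999423] [-6.40164323e-06  1.01050401e-01  9.94881308e-01 -1.31778021e-05]
0.89 566 zmin/max [0.1554 0.1595 0.1966 0.1982] X [-0.0469  0.0429] Y [-0.0282  0.0086]
```

Run:
```python
from h import *
s=get_state();t=s["tcp_pos"];ax=np.radians(-11.6)
p,d=vision.grab_frame("side");W=cloud("side",d)
def rep(n,X,Y,Z):
    for lo in np.arange(-.04,.04,.004):
        m=(abs(X)<.016)&(Y>=lo)&(Y<lo+.004)&(Z>-.08)&(Z<.03)
        if m.sum()>3: print(n,"Y %.3f"%lo,m.sum(),"tip z",np.percentile(Z[m],[97,50]).round(4))
D=W-t;rep("side",-(D[...,0]*np.cos(ax)+D[...,1]*np.sin(ax)),-D[...,0]*np.sin(ax)+D[...,1]*np.cos(ax),-D[...,2])
w,d=vision.grab_frame("wrist");c=vision.camera_info("wrist");K=c["mtx"]
v,u=np.mgrid[:480,:640];x=(u-K[0,2])/K[0,0];y=(v-K[1,2])/K[1,1];th=np.hypot(x,y);k=d*np.tan(th)/np.maximum(th,1e-9)
P=np.stack([x*k,y*k,d,np.ones_like(d)],-1)@c["hand_eye"].T;P[d<=0]=np.nan
rep("wrist",P[...,0],P[...,1],P[...,2])
b=p[120:190,235:305];cv2.imwrite("pics/f5.png",np.hstack([cv2.resize(b,(400,400),interpolation=cv2.INTER_CUBIC),cv2.resize(w[230:430,180:380],(400,400))]))
```

```text
side Y -0.036 14 tip z [-0.0423 -0.0561]
side Y -0.032 36 tip z [-0.017  -0.0489]
side Y -0.028 54 tip z [-0.0076 -0.0396]
side Y -0.024 64 tip z [-0.0041 -0.0181]
side Y -0.020 54 tip z [ 0.0009 -0.0192]
side Y -0.016 17 tip z [ 0.0023 -0.03  ]
side Y -0.012 8 tip z [ 0.0061 -0.0147]
side Y -0.000 6 tip z [-0.0338 -0.0351]
side Y 0.016 16 tip z [-0.0362 -0.0536]
side Y 0.020 8 tip z [-0.0318 -0.0438]
side Y 0.024 4 tip z [-0.0568 -0.0647]
wrist Y -0.040 407 tip z [-0.0693 -0.0774]
wrist Y -0.036 567 tip z [-0.0677 -0.0783]
wrist Y -0.032 344 tip z [-0.0368 -0.0718]
wrist Y -0.028 579 tip z [-0.0341 -0.0677]
wrist Y -0.024 707 tip z [-0.0204 -0.0644]
wrist Y -0.020 1604 tip z [-0.025  -0.0591]
wrist Y -0.016 923 tip z [-0.0277 -0.0305]
wrist Y -0.012 664 tip z [-0.0312 -0.0326]
wrist Y -0.008 689 tip z [-0.0327 -0.0341]
wrist Y -0.004 727 tip z [-0.034  -0.0352]
wrist Y -0.000 703 tip z [-0.0341 -0.0351]
wrist Y 0.004 690 tip z [-0.0334 -0.0347]
wrist Y 0.008 676 tip z [-0.0318 -0.0332]
wrist Y 0.012 630 tip z [-0.0291 -0.0311]
wrist Y 0.016 1770 tip z [-0.027  -0.0513]
wrist Y 0.020 933 tip z [-0.0205 -0.0587]
wrist Y 0.024 518 tip z [-0.0349 -0.0709]
wrist Y 0.028 454 tip z [-0.0349 -0.0549]
wrist Y 0.032 490 tip z [-0.0676 -0.0785]
wrist Y 0.036 504 tip z [-0.0689 -0.0776]
```

View pics/f5.png

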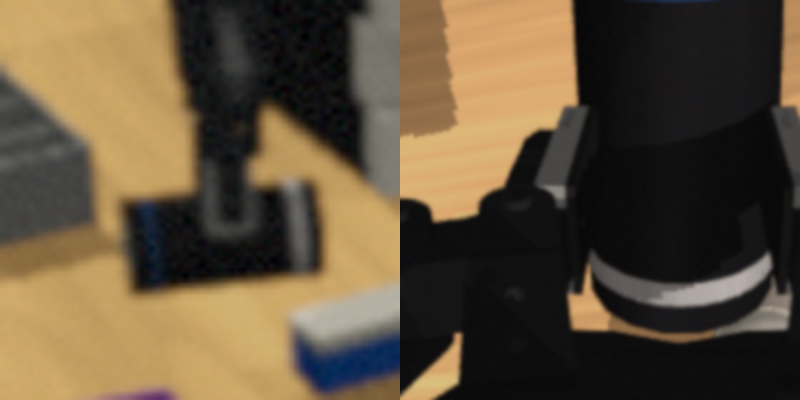

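Fingertips end roughly 5–7 mm below the barrel axis, so they will clear the block's flats by about 5 mm. The barrel is level, its axis 12.2 mm behind the TCP and its middle 2 mm toward world -x. Now I'll carry it over and lower it into the groove.

Run:
```python
from h import *
ph=np.radians(88.2);xy=np.array([.5700,.0327])
ctrl.movel([*xy,.16],quat(ph,0),max_speed=.12);ctrl.pause(.2)
p,W,m,r=meas((.567,.033));print("block",r,m.sum())
ctrl.movel([*xy,.07],max_speed=.08);ctrl.pause(.3)
b=get_state()["contact_force"];print("tare",b.round(2),get_state()["time"])
ctrl.movel([*xy,.050],max_speed=.03)
z=.050
while z>.036:
    z-=.0007;ctrl.movel([*xy,z],max_speed=.02);s=get_state();f=s["contact_force"]-b
    print(round(z,4),s["tcp_pos"].round(4),f.round(1),s["wrist_torque"].round(2),round(s["time"],2))
    if f[2]>4 or s["time"]>40: break
```

```text
block [0. 0. 0. 0. 0.] 0
tare [ 1.38 -0.35 -2.11] 21.0167
0.0493 [0.5701 0.0327 0.0494] [-2.1  0.7 -0.4] [-0.06 -0.02 -0.02] 22.08
0.0486 [0.5701 0.0326 0.0487] [-2.4  0.2  1.4] [-0.15 -0.03 -0.04] 22.33
0.0479 [0.5703 0.0322 0.0483] [-1.9 -2.3  5. ] [-0.46  0.13  0.02] 22.58
```

Run:
```python
from h import *
b=np.array([-.7,-.2,-2.1]);x,y,z=.570,.0327,.0483
def go():
    ctrl.movel([x,y,z],max_speed=.02);ctrl.pause(.1);s=get_state();f=s["contact_force"]-b
    print(np.round([x,y,z],4),s["tcp_pos"].round(4),f.round(1),s["wrist_torque"].round(2),round(s["time"],2));return f
go()
for i in range(4): y-=.0008;f=go()
fitbarrel()
```

```text
[0.57   0.0327 0.0483] [0.5702 0.0324 0.0484] [-0.3 -2.5  3. ] [-0.64 -0.07 -0.03] 22.93
[0.57   0.0319 0.0483] [0.57   0.0321 0.0482] [ 2.  -1.4  2.2] [-0.28 -0.14  0.07] 23.28
[0.57   0.0311 0.0483] [0.5697 0.0314 0.0481] [ 0.3 -0.5  1.3] [-0.01 -0.03 -0.  ] 23.63
[0.57   0.0303 0.0483] [0.57   0.0304 0.0483] [ 1.1 -0.3  1.4] [-0.03  0.01  0.04] 23.98
[0.57   0.0295 0.0483] [0.57   0.0295 0.0483] [-0.2 -0.6  1.3] [-0.02 -0.    0.04] 24.33
p 0.66 18287 17412 y0,dy,z0,dz [ 0.0008 -0.01   -0.0123  0.0088] rms 0.0005505335166516137 x range [-0.042  0.046] z min [-0.0362 -0.0331]
```

```bash
cat >> h.py <<'E'
def force(n=8):
    a=[]
    for _ in range(n): ctrl.pause(.02);s=get_state();a.append(np.r_[s["contact_force"],s["wrist_torque"]])
    return np.mean(a,0)
E
python3 - <<'E'
from h import *
x,y,z=.570,.0300,.0483
ctrl.movel([x,y,z],max_speed=.02);b=force(15);print("tare",b.round(2))
for i in range(14):
    z-=.0005;ctrl.movel([x,y,z],max_speed=.02);f=force(5)-b;s=get_state()
    print(np.round([y,z],4),s["tcp_pos"].round(4),f.round(2),round(s["time"],2))
    if f[2]>6: break
    if abs(f[1])>1: y+=.0006*np.sign(f[1])
E
```

```text
tare [-0.13  0.06 -1.75  0.01 -0.01 -0.  ]
[0.03   0.0478] [0.57   0.03   0.0478] [ 0.36 -0.26 -0.   -0.    0.01  0.  ] 25.27
[0.03   0.0473] [0.57   0.03   0.0473] [ 0.07  0.4  -0.22 -0.01 -0.01 -0.02] 25.6
[0.03   0.0468] [0.57   0.03   0.0468] [ 0.2  -0.03 -0.5  -0.01  0.03 -0.03] 25.93
[0.03   0.0463] [0.57   0.03   0.0463] [ 0.    0.19 -0.14 -0.03 -0.   -0.  ] 26.27
[0.03   0.0458] [0.5701 0.0298 0.0459] [-0.12 -1.02  1.85 -0.19  0.03 -0.03] 26.6
[0.0294 0.0453] [0.5703 0.0295 0.0456] [-0.07 -0.33  5.32 -0.02  0.12 -0.12] 26.93
[0.0294 0.0448] [0.5703 0.0295 0.0455] [-1.7  -0.29  9.96  0.02  0.36 -0.09] 27.27
```

Seated: the TCP is at 0.0455, so the axis is at 57.7 mm. The push is 10 N and the lateral force about zero. Next I'll check the force, block position and lengthways centring.

Run:
```python
from h import *
print(force(15).round(2));P,r=fitbarrel();s=get_state();t=s["tcp_pos"];print(t,s["width"],s["gripper_force"])
ph=np.radians(-1.6);ex=np.array([np.cos(ph),np.sin(ph)]);ey=np.array([-ex[1],ex[0]])
p,d=vision.grab_frame("side");W=cloud("side",d)
c=np.array([.568,.03]);D=W[...,:2]-c;X=D@ex;Y=D@ey;Z=W[...,2]
near=(abs(X)<.08)&(abs(Y)<.075)
for nm,m in(("flat",near&(Z>.043)&(Z<.0475)),("blockbody",near&(Z>.012)&(Z<.04)),("barrel",near&(Z>.052)&(Z<.082)&(abs(Y)<.024))):
    print(nm,m.sum(),"X",np.percentile(X[m],[1,99]).round(4),"Y",np.percentile(Y[m],[1,99]).round(4))
w,d=vision.grab_frame("wrist");k=vision.camera_info("wrist");K=k["mtx"]
v,u=np.mgrid[:480,:640];a=(u-K[0,2])/K[0,0];e=(v-K[1,2])/K[1,1];th=np.hypot(a,e);g=d*np.tan(th)/np.maximum(th,1e-9)
P=np.stack([a*g,e*g,d,np.ones_like(d)],-1)@k["hand_eye"].T;P[d<=0]=np.nan
m=(abs(P[...,2]-.0005)<.0015)&(abs(P[...,1])<.08)&(abs(P[...,0])<.08)  # flat top, z=.045
print("wrist flat (tool)",m.sum(),"X",np.nanpercentile(P[m][:,0],[1,99]).round(4),"Y",np.nanpercentile(P[m][:,1],[1,99]).round(4),rect(P[m][:,:2]))
cv2.imwrite("pics/f6.png",np.hstack([cv2.resize(p[190:320,270:400],(400,400)),cv2.resize(w[130:460,130:510],(400,400))]))
```

```text
[-1.66  0.06  7.87 -0.    0.38 -0.1 ]
p 0.6 18156 17236 y0,dy,z0,dz [ 0.0008 -0.0078 -0.0124  0.004 ] rms 0.0005529395688461167 x range [-0.0416  0.046 ] z min [-0.0364 -0.0333]
[0.57032565 0.02948942 0.04549271] 0.033802689171337906 44.27933156490326
flat 271 X [-0.0517  0.0474] Y [-0.0493  0.0431]
blockbody 510 X [-0.0526  0.0475] Y [-0.0509  0.0425]
barrel 505 X [-0.0459  0.0453] Y [-0.0239  0.0193]
wrist flat (tool) 10730 X [-0.0159  0.0531] Y [-0.0448  0.046 ] [15.1  0.7 92.7 77.3 89.9]
```

View pics/f6.png

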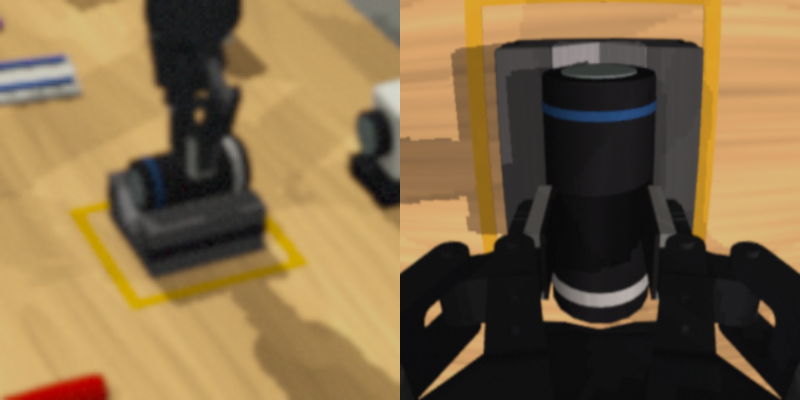

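The block stands inside the tape and the barrel is seated, but both cameras put the barrel about 2 mm too far toward +x. I'll lift it clear by 3 mm, shift it and press again.

Run:
```python
from h import *
x,y,z=.5702,.0295,.0490
ctrl.movel([x,y,z],max_speed=.02);x-=.002;ctrl.movel([x,y,z],max_speed=.02);b=force(20);print("tare",b.round(2))
z=.0465;ctrl.movel([x,y,z],max_speed=.02)
for i in range(14):
    z-=.0004;ctrl.movel([x,y,z],max_speed=.02);f=force(8)-b;s=get_state()
    print(np.round([y,z],4),s["tcp_pos"].round(4),f.round(2),round(s["time"],2))
    if f[2]>9.3: break
    if abs(f[1])>1: y+=.0004*np.sign(f[1])
ctrl.pause(.6);print((force(20)-b).round(2),get_state()["time"])
fitbarrel()
w,d=vision.grab_frame("wrist");k=vision.camera_info("wrist");K=k["mtx"]
v,u=np.mgrid[:480,:640];a=(u-K[0,2])/K[0,0];e=(v-K[1,2])/K[1,1];th=np.hypot(a,e);g=d*np.tan(th)/np.maximum(th,1e-9)
P=np.stack([a*g,e*g,d,np.ones_like(d)],-1)@k["hand_eye"].T;P[d<=0]=np.nan
m=(abs(P[...,2]-.0005)<.0015)&(abs(P[...,1])<.08)&(abs(P[...,0])<.08)
print("flat X",np.nanpercentile(P[m][:,0],[1,99]).round(4),rect(P[m][:,:2]))
```

```text
tare [ 0.23  0.22 -1.77 -0.01 -0.01 -0.01]
[0.0295 0.0461] [0.5682 0.0295 0.0461] [-0.18 -0.27 -0.23 -0.02  0.02  0.01] 29.32
[0.0295 0.0457] [0.5683 0.0295 0.0458] [-0.67 -0.37  1.1  -0.02  0.02 -0.03] 29.7
[0.0295 0.0453] [0.5684 0.0295 0.0456] [-1.27 -0.24  6.1  -0.02  0.22 -0.06] 30.08
[0.0295 0.0449] [0.5685 0.0294 0.0455] [-2.09 -0.78  9.91 -0.09  0.4  -0.1 ] 30.47
[-2.02 -0.66  9.44 -0.09  0.4  -0.1 ] 31.4
p 0.76 18270 17303 y0,dy,z0,dz [ 0.0008 -0.0072 -0.0124  0.0007] rms 0.0005552969736753648 x range [-0.0419  0.046 ] z min [-0.0364 -0.0333]
flat X [-0.0163  0.0513] [13.5  0.6 92.7 76.6 89.9]
```

Run:
```python
from h import *
ctrl.movel([.5682,.0295,.04478],max_speed=.02);ctrl.pause(.6);f=force(20);print(f.round(2),"push",f[2]+1.77,get_state()["time"],get_state()["qd"].round(4))
if 8<f[2]+1.77<13: print(ticket.close_job())
```

```text
[-2.   -0.54  8.5  -0.1   0.47 -0.11] push 10.271883928713223 32.7333 [ 0.0028 -0.0022 -0.0005  0.0003  0.0009  0.001   0.001 ]
the job is handed in; nothing more can be done
None
```

Job handed in at about 33 s: the V-block stands inside the tape outline, and the barrel lies centred in its groove, still gripped and pressed down with about 10 N.

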